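Open the push-to-open bench cupboard

TASK

Open the little pale wooden cupboard on the bench: press its dark door gently in at the upper corner by the free edge until the touch catch lets go, and take the finger away so that the spring sets the door ajar. Then reach behind the free edge with the fingers and push the door steadily wide open, about square to the cupboard or further. Only push with the fingers: do not grip the door or slam it about, lift nothing, and leave everything else on the bench where it is.

Things in the scene. Friction and masses are not known exactly. Their poses are not given: they have to be found in the camera images.
- cupboard: small pale birch cupboard fixed to the bench, one dark brown door, no handle. Carcass 180 deep (x), 240 wide (y), 220 mm high; a pen tray over the rear half of its top rises to 240 mm. Origin under the carcass centre; z up, front looks along its -x. Carcass front 90 mm from the origin; the shut door's inner face 8 mm in front of it.
- door (a joint): door angle, rad: 0 shut and caught, grows as it swings out, 1.57 square to the front, 1.9 stop. Push-push catch: 4 to 8 N at press_spot moves the door in 3 to 5 mm (stop at -0.026); past -0.015 it is released, and as the finger goes away a spring plunger sets the door ajar, 0.3 rad, within 1 s. A second full press catches it again. Beyond 0.3 it swings free (0.05 N m friction) and stays put.
- press_spot (a point): point on the door's outer face in its upper free corner, 28 mm from the free upright edge, 28 mm below the door's top edge, 212 mm from the hinge axis; moves with the door; its -x axis points straight out of the outer face
- door_edge (a point): top of the door's free upright edge, mid-thickness, 240 mm from the hinge axis, 214 mm above the bench; moves with the door (16 thick, 236 wide, 208 mm high). Ajar, the gap from its inner face to the carcass is about 75 mm there; the 10 mm plunger crosses it 165 mm from the hinge axis, no higher than 113 mm above the bench
- hinge_top (a point): top of the upright hinge axis, in the plane of the door's inner face, on the cupboard's -y side, 214 mm above the bench; the free edge is on the cupboard's +y side
- scroll_block: stepped pale wooden holder, 150 x 240 mm, 50 mm high, with three square holes; loose; origin under its centre
- tube_a: upright metal tube 15 mm across, 68 mm high, brass cap, standing in a hole of the block; loose; origin under its foot
- tube_b: second such tube in the block; loose; origin under its foot
- pebble: white polished stone weight, 48 mm across, 23 mm high; loose; origin under its centre
- mould: aluminium case mould, 50 mm square, 42 mm high, four upright fins; loose; origin under its centre
- glue_jar: amber glass jar with white cap, 56 mm across, 75 mm high; loose; origin under its centre
- ink_bottle: small clear glass jar with black cap, 40 mm across, 60 mm high; loose; origin under its centre
- brush: flat brush lying down, 180 mm long, 42 mm wide, 20 mm high; loose; origin under its middle, handle towards its -x

How it is judged (in metres and radians):
On the way, in this order (a step that is already met when the one before it is completed fails the run):
1. the door is pressed in until the catch is released (value of joint door below -0.011 rad and contact force between the fingers and door above 1 N).
2. the spring has set the door ajar, with nothing of the robot touching it (value of joint door between 0.2 and 0.7 rad and contact force between each of the arm, the fingers and door below 0.1 N), for 0.2 s.
At the end, for the whole second after the job is handed in: the cupboard door stands open by at least 1.35 rad (77 degrees), at rest (value of joint door above 1.35 rad and velocity of joint door between -0.05 and 0.05 rad/s); the robot touches nothing.
It fails at once if the door is gripped: its outer and its inner face are pushed by the fingers at once (contact force between the fingers and door_c0 above 4 N and contact force between the fingers and door_c1 above 4 N).
It fails at once if the door or the cupboard is pushed with more than 45 N (contact force between any of the arm, the fingers and cupboard above 45 N).
It fails at once if the door is slammed about (faster than 4 rad/s) (velocity of joint door above 4 rad/s or velocity of joint door below -4 rad/s).
It fails at once if something else on the bench is moved by more than 20 mm or lifted (distance of any of scroll_block, tube_a, tube_b, pebble, mould, glue_jar, ink_bottle, brush from where it was at the start of the episode above 0.02 m).
It also fails if it takes over 56 s, if anything falls off the work surface, if the arm or the gripper's body presses on something with over 40 N, if the wrist force passes 120 N, or if a joint passes its speed limit or range.

ROBOT

A 7-joint arm with a two-finger parallel gripper is mounted at the origin on the work surface. World frame = base frame: x ahead of the robot, y to its left, z up, the work surface at z = 0. Lengths are in mm, angles in rad, forces in N, time in s.
With the tool pointing down it reaches from about 400 to 875 mm from the base axis. Payload 6.5 kg.
Tool frame: the origin (TCP) lies midway between the tips of the shut fingers; the grasp point (between the pads) lies hold_point_z behind it (hold_point_z is the distance from the TCP to the grasp point, in mm); z points along the fingers, x is the direction in which the jaws open and shut, and the axes are right-handed (so a half turn about z gives the same grasp; the last joint's range is limited). The gripper opens to 85 mm and grips with 20 to 120 N. Pads are 22 mm wide; open, the fingers measure 114 mm over their backs; the gripper's body (76 mm by 85 mm) begins 54 mm behind the grasp point. The pads swing forward as they close: fully open they stand 13 mm farther back than shut.
Start: joints at [-1.348, 0.536, -0.004, 1.538, 0.003, 1.067, -0.071], TCP at [185.117, 623.075, 231.29] pointing down, gripper open.
Joint ranges: [-2.7, 2.7], [-0.37, 2.16], [-1.27, 1.26], [0.24, 2.4], [-1.31, 4.45], [0.19, 1.91], [-2.76, 2.76]. Speed limits (rad/s): [2.39, 2.39, 3.14, 3.14, 3.14, 3.14, 3.14].

INTERFACE

Orientations are given as [roll, pitch, yaw] about the fixed x, y, z axes, in that order (R = Rz(yaw) Ry(pitch) Rx(roll)).
In Python, from station import get_state, snapshot, close_job, hold_point_z gives the robot as it stands. The module is installed in compiled form; this text tells all that it offers.
- The arm moves only by the tool step_arm, never from a script. Its argument "steps" is one flat list of numbers, 7 for each row, row after row: the shift along the tool's x, y, z in m, then the turn, a rotation vector about the tool's x, y, z in rad, then the closure, from 0 (fully open) to 1 (shut). A call has exactly 5 rows; each row shifts and turns the pose as measured when the row begins, along the tool's axes as they then stand; what a row does not reach is not made up. A row lasts 1/8 s, in which the tool goes at most 62.5 mm and 10.7 degrees, less where a joint would pass 70% of its speed; a pose out of reach is approached as far as the arm can. A call is refused whole if a number of a shift passes 0.0625 or a number of a turn 0.188, either way. A call with a gripper value outside its range is refused whole. The fingers move at their own pace and stop on an object; "squeeze" is the grip in N (left out, the last holds). Time passes only in rows, so rows that do not move let the fingers close, or fill a call up. It gives the time, the measured TCP pose, the force and the opening at its end, in the units of the state.
- get_state(): the state, without advancing time (a new reading comes with each control period).
- snapshot(name): name is "scene" or "side" or "wrist"; returns a dict with "pixels" (400x640x3 uint8, red, green, blue), "K" (3x3 intrinsics, pixels), "extrinsics" (4x4, takes a point from camera to world coordinates). Camera axes: x right, y up, looking along -z (the intrinsics and any distortion apply to the point x, -y, -z); pixel columns grow to the right and rows downward; lengths in mm; the calibration is good to about 2 mm. A picture is of the moment at which its call begins. There is no depth.
- close_job(): hands the job in, once; it reports no verdict.
The state is a dict: "clock": time; "joints": joint angles; "dq": joint speeds; "tau": joint torques, N m; "tcp_pos": TCP position; "ee_rot": TCP orientation; "wrist_force": force on the tool from outside, world axes, zero at the start; "torque": the same for the moment, N m; "width": opening from 0.0 (shut) to 1.0 (fully open).
Only numpy, scipy, OpenCV 4.12 (cv2) and the standard library are available. Lean on these libraries where they do the work, as an engineer would, in place of code of your own. Each camera call takes 0.05 s, during which the arm holds its last target. There are 200 camera calls.

## Working session

There is one attempt and no reset: what is moved stays moved. The work goes in short steps, Python scripts to look and compute and a tool call to move; the robot and the scene stay as the last step left them, time stands still between calls to the robot, and variables do not carry over. Pictures are saved under pics/ and viewed, about 8 in all and at most 12, crops included, and the job is handed in when it is done.

Besides the shell and the picture viewer there is one more tool, called after "Request:" as name(argument=value, ...), one argument or row to a line, values as JSON. step_arm: Moves the arm, as the interface text tells. Its arguments: {"type":"object","properties":{"steps":{"type":"array","items":{"type":"number"}},"squeeze":{"type":"number"}},"required":["steps"]}

```bash
mkdir -p pics
python3 - <<'E'
from station import *
import cv2, numpy as np
s=get_state(); print({k:np.round(v,3).tolist() for k,v in s.items()}, hold_point_z)
for n in ("scene","side"):
    d=snapshot(n); cv2.imwrite(f"pics/{n}0.png",d["pixels"][:,:,::-1]); np.savez(f"{n}0.npz",**d)
    print(n,np.round(d["K"],1).tolist(),np.round(d["extrinsics"],3).tolist(),d.keys())
E
```

```text
{'clock': 0.0, 'joints': [-1.348, 0.537, -0.004, 1.539, 0.003, 1.067, -0.071], 'dq': [0.0, -0.0, -0.0, -0.001, -0.001, -0.0, -0.001], 'tau': [-0.0, -58.341, 1.049, -25.911, 0.012, 0.01, 0.0], 'tcp_pos': [184.956, 622.471, 230.401], 'ee_rot': [3.141, 0.002, 1.282], 'wrist_force': [-0.3, 0.294, -0.09], 'torque': [0.021, 0.022, 0.006], 'width': 1.0} 18.700000000000003
scene [[464.2, 0.0, 319.3], [0.0, 464.2, 208.6], [0.0, 0.0, 1.0]] [[-0.627, -0.63, 0.458, 1150.241], [0.779, -0.512, 0.363, 384.917], [0.006, 0.584, 0.812, 1244.046], [0.0, 0.0, 0.0, 1.0]] dict_keys(['pixels', 'K', 'extrinsics'])
side [[503.1, 0.0, 318.6], [0.0, 503.1, 199.0], [0.0, 0.0, 1.0]] [[0.48, 0.541, -0.691, -385.732], [-0.877, 0.305, -0.371, -593.139], [0.01, 0.784, 0.621, 1013.17], [0.0, 0.0, 0.0, 1.0]] dict_keys(['pixels', 'K', 'extrinsics'])
```

View pics/scene0.png

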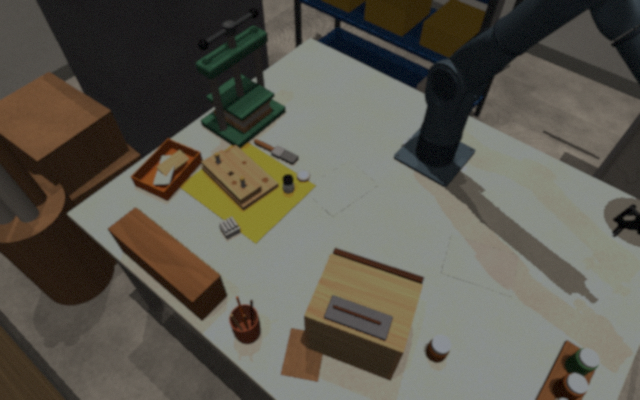

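View pics/side0.png

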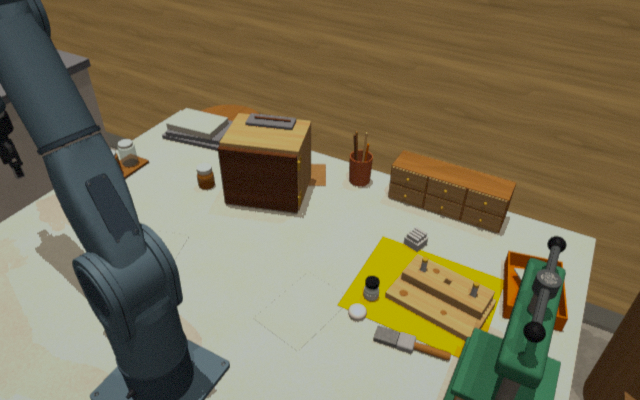

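Run:
```python
import cv2, numpy as np
a=cv2.imread("pics/scene0.png")[235:375,290:450]; b=cv2.imread("pics/side0.png")[100:220,180:340]
f=lambda i:cv2.resize(i,None,fx=5,fy=5,interpolation=cv2.INTER_CUBIC)[:600]
g=lambda i:np.clip(f(i).astype(float)*1.7,0,255).astype(np.uint8)
A,B=g(a),g(b)
cv2.imwrite("pics/sc_crop.png",A); cv2.imwrite("pics/si_crop.png",B)
```

```text
(no output)
```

View pics/sc_crop.png

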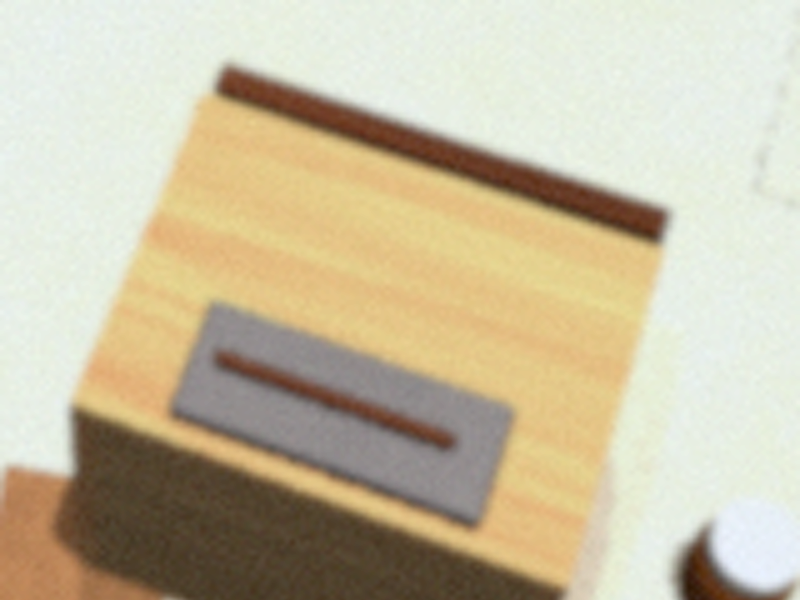

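View pics/si_crop.png

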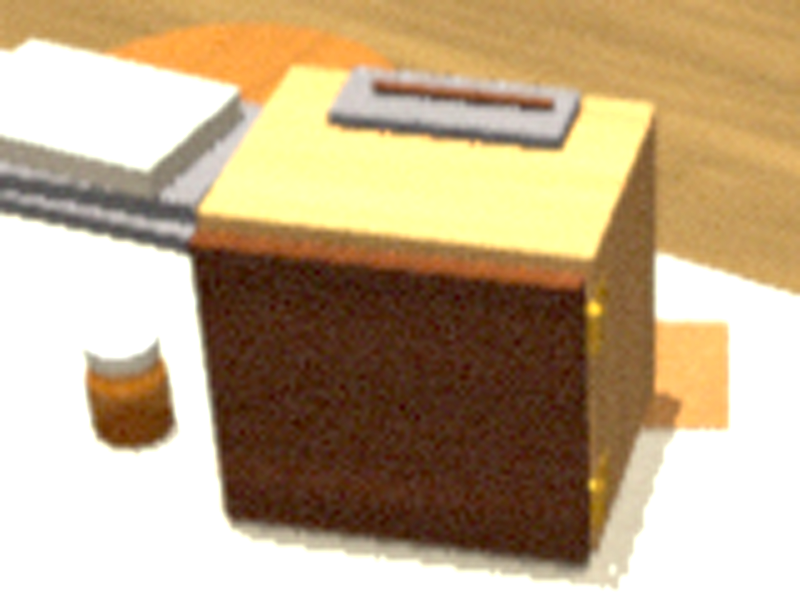

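```bash
cat > h.py <<'E'
import numpy as np
def ray(d,u,v,z):
    K,E=d["K"],d["extrinsics"]; p=np.linalg.solve(K,[u,v,1]); w=E[:3,:3]@(p*[1,-1,-1]); o=E[:3,3]
    return o+w*(z-o[2])/w[2]
def proj(d,P):
    c=np.linalg.inv(d["extrinsics"])@np.append(P,1); q=d["K"]@(c[:3]*[1,-1,-1]); return q[:2]/q[2]
E
python3 - <<'E'
from h import *
s=np.load("scene0.npz"); t=np.load("side0.npz")
c=lambda u,o:np.array([(u[0]+.5)/5-.5+o[0],(u[1]+.5)/5-.5+o[1]])
for n,u,z in [("outH",(223,67),214),("outF",(670,208),214),("cH",(205,95),220),("cF",(660,243),220),("bH",(75,408),220),("bF",(565,590),220)]:
    print("scene",n,ray(s,*c(u,(290,235)),z).round(1))
for n,u,z in [("outF",(194,245),214),("outH",(585,287),214),("botF",(230,520),6),("botH",(588,560),6),("cF",(198,216),220),("cH",(595,263),220),("bH",(655,105),220),("bF",(292,68),220)]:
    print("side",n,ray(t,*c(u,(180,100)),z).round(1))
E
```

```text
scene outH [642.1  33.3 214. ]
scene outF [566.6 255.1 214. ]
scene cH [663.9  38.4 220. ]
scene cF [589.5 262.1 220. ]
scene bH [834.4  94.8 220. ]
scene bF [762.8 319.  220. ]
side outF [567.7 252.2 214. ]
side outH [642.2  31.3 214. ]
side botF [569.1 254.2   6. ]
side botH [646.4  35.8   6. ]
side cF [586.9 263.2 220. ]
side cH [658.7  34.3 220. ]
side bH [834.4  93.7 220. ]
side bF [760.1 320.5 220. ]
```

Run:
```python
import numpy as np
L=np.array([(-114,-116),(-114,120),(-90,-120),(-90,120),(90,-120),(90,120)]*2,float)
W=np.array([(642.1,33.3),(566.6,255.1),(663.9,38.4),(589.5,262.1),(834.4,94.8),(762.8,319),(642.2,31.3),(567.7,252.2),(658.7,34.3),(586.9,263.2),(834.4,93.7),(760.1,320.5)])
l=L-L.mean(0); w=W-W.mean(0); H=l.T@w
th=np.arctan2(H[0,1]-H[1,0],H[0,0]+H[1,1]); R=np.array([[np.cos(th),-np.sin(th)],[np.sin(th),np.cos(th)]])
t=W.mean(0)-R@L.mean(0); print(th,t); print((W-(L@R.T+t)).round(1).tolist())
def P(x,y): return (R@[x,y]+t).round(1)
hinge=P(-98,-120); print("hinge",hinge,"press",P(-114,92),"out dir",R@[-1,0],"edge",P(-106,120))
for a in (0.3,0.8,1.2,1.5,1.7):
    # door dir at angle a from +y toward -x
    d=R@[-np.sin(a),np.cos(a)]; n=R@[-np.cos(a),-np.sin(a)]
    print(a,"inner edge",(hinge+240*d).round(1),"210:",(hinge+210*d).round(1),"outnormal",n.round(3))
```

```text
0.32054580180890413 [712.04947266 177.83217272]
[[1.7, 1.5], [0.6, -0.7], [-0.5, 2.8], [0.7, -1.3], [-0.9, 2.5], [3.1, -1.1], [1.8, -0.5], [1.7, -3.6], [-5.7, -1.3], [-1.9, -0.2], [-0.9, 1.4], [0.4, 0.4]]
hinge [656.9  33.1] press [574.9 229.2] out dir [-0.94906359 -0.31508461] edge [573.6 258.3]
0.3 inner edge [517.3 228.4] 210: [534.8 203.9] outnormal [-0.814 -0.581]
0.8 inner edge [440.8 137.5] 210: [467.8 124.5] outnormal [-0.435 -0.9  ]
1.2 inner edge [417.2  45.2] 210: [447.2  43.6] outnormal [-0.05  -0.999]
1.5 inner edge [424.3 -26.2] 210: [453.4 -18.8] outnormal [ 0.247 -0.969]
1.7 inner edge [440.8 -71.2] 210: [467.8 -58.2] outnormal [ 0.435 -0.901]
```

```bash
cat >> h.py <<'E'
from scipy.spatial.transform import Rotation as Ro
def plan(p0,rpy0,p1,yaw1,n,clo=1.0):
    """n rows from pose to pose, straight line, tool down at the end"""
    A=Ro.from_euler("xyz",rpy0); p0=np.array(p0); p1=np.array(p1)
    B=Ro.from_euler("xyz",[np.pi,0,yaw1]); yaw0=rpy0[2]
    out=[]; cur=A
    for k in range(n):
        nxt=B if k==n-1 else Ro.from_euler("xyz",[np.pi,0,yaw0+(yaw1-yaw0)*(k+1)/n])
        out.append(list((cur.inv().apply((p1-p0)/n)/1000).round(4))+list((cur.inv()*nxt).as_rotvec().round(3))+[clo]); cur=nxt
    for i in range(0,n,5): print([float(x)+0 for r in out[i:i+5] for x in r])
R=np.array([[np.cos(.3205),-np.sin(.3205)],[np.sin(.3205),np.cos(.3205)]]); T=np.array([712.,177.8])
hinge=np.array([656.9,33.1])
E
python3 - <<'E'
from h import *
from station import get_state
s=get_state(); plan(s["tcp_pos"],s["ee_rot"],[480,198,200],-1.25,15)
E
```

```text
[-0.0215, 0.0269, 0.0021, 0.0, 0.001, 0.169, 1.0, -0.0167, 0.0301, 0.002, 0.0, 0.0, 0.169, 1.0, -0.0114, 0.0325, 0.002, 0.0, 0.0, 0.169, 1.0, -0.0058, 0.034, 0.002, 0.0, 0.0, 0.169, 1.0, 0.0, 0.0345, 0.002, 0.0, 0.0, 0.169, 1.0]
[0.0058, 0.034, 0.002, 0.0, 0.0, 0.169, 1.0, 0.0114, 0.0325, 0.002, 0.0, 0.0, 0.169, 1.0, 0.0167, 0.0301, 0.002, 0.0, 0.0, 0.169, 1.0, 0.0216, 0.0269, 0.002, 0.0, 0.0, 0.169, 1.0, 0.0258, 0.0229, 0.002, 0.0, 0.0, 0.169, 1.0]
[0.0292, 0.0182, 0.002, 0.0, 0.0, 0.169, 1.0, 0.0319, 0.0131, 0.002, 0.0, 0.0, 0.169, 1.0, 0.0336, 0.0075, 0.002, 0.0, 0.0, 0.169, 1.0, 0.0344, 0.0018, 0.002, 0.0, 0.0, 0.169, 1.0, 0.0342, -0.004, 0.002, 0.0, 0.0, 0.169, 1.0]
```

Request:
step_arm(
  steps=[-0.0215,0.027,0.002,0,0,0.169,1,-0.017,0.03,0.002,0,0,0.169,1,-0.0115,0.0325,0.002,0,0,0.169,1,-0.006,0.034,0.002,0,0,0.169,1,0,0.0345,0.002,0,0,0.169,1],
  squeeze=60,
)

```text
clock: 0.72
tcp_pos: [280.9, 476.5, 218.0]
ee_rot: [3.14, 0.005, 0.416]
wrist_force: [0.4, -0.8, 0.5]
width: -0.001
```

Request:
step_arm(
  steps=[0.006,0.034,0.002,0,0,0.169,1,0.0115,0.0325,0.002,0,0,0.169,1,0.0165,0.03,0.002,0,0,0.169,1,0.0215,0.027,0.002,0,0,0.169,1,0.026,0.023,0.002,0,0,0.169,1],
)

```text
clock: 1.35
tcp_pos: [376.3, 325.5, 206.8]
ee_rot: [3.135, 0.002, -0.458]
wrist_force: [-0.5, 0.4, -0.6]
width: -0.001
```

Request:
step_arm(
  steps=[0.029,0.018,0.002,0,0,0.169,1,0.032,0.013,0.002,0,0,0.169,1,0.0335,0.0075,0.002,0,0,0.169,1,0.0345,0.002,0.002,0,0,0.169,1,0.034,-0.004,0.002,0,0,0.169,1],
)

```text
clock: 1.98
tcp_pos: [466.4, 173.2, 196.2]
ee_rot: [3.134, -0.004, -1.331]
wrist_force: [0.1, 0.5, 0.3]
width: 0.002
```

Run:
```python
from h import *
from station import *
import cv2
s=get_state(); print(s["tcp_pos"],s["ee_rot"],s["joints"]); plan(s["tcp_pos"],s["ee_rot"],[531.5,214.5,182],-1.25,5)
for n in ("scene","side"):
    d=snapshot(n); cv2.imwrite(f"pics/{n}1.png",d["pixels"][:,:,::-1]); print(proj(d,np.array(s["tcp_pos"])))
```

```text
[466.42649701 173.15667644 196.1560878 ] [ 3.1339165  -0.00414077 -1.33053307] [-1.00433208  0.39226923  0.6970251   1.99215985 -0.32063178  0.87640894
 -1.46500865]
[-0.0049, -0.0146, 0.0027, 0.008, -0.004, -0.016, 1.0, -0.0047, -0.0147, 0.0028, 0.0, 0.0, -0.016, 1.0, -0.0045, -0.0148, 0.0028, 0.0, 0.0, -0.016, 1.0, -0.0042, -0.0148, 0.0028, 0.0, 0.0, -0.016, 1.0, -0.004, -0.0149, 0.0028, 0.0, 0.0, -0.016, 1.0]
[415.62502419 235.88329924]
[219.50459087 179.23142374]
```

Request:
step_arm(
  steps=[-0.005,-0.0145,0.0027,0.008,-0.004,-0.016,1,-0.0045,-0.0145,0.0028,0,0,-0.016,1,-0.0045,-0.015,0.0028,0,0,-0.016,1,-0.004,-0.015,0.0028,0,0,-0.016,1,-0.004,-0.015,0.0028,0,0,-0.016,1],
)

```text
clock: 2.7
tcp_pos: [535.1, 220.1, 180.2]
ee_rot: [-3.141, 0.001, -1.236]
wrist_force: [0.4, 0.3, -0.6]
width: 0.004
```

Run:
```python
from h import *
from station import *
import cv2
s=get_state(); p=s["tcp_pos"]; print(p,s["ee_rot"],s["joints"],s["wrist_force"])
l=R.T@(p[:2]-T); print("local",l)
I=[]
for n in ("scene","side"):
    d=snapshot(n); u=proj(d,p); print(n,u); x,y=int(u[0]),int(u[1])
    c=d["pixels"][max(y-60,0):max(y-60,0)+120,x-60:x+60,::-1]; I.append(cv2.resize(c,(400,400),interpolation=cv2.INTER_CUBIC)); cv2.circle(I[-1],(200,int((u[1]-max(y-60,0))*400/120)),3,(0,255,0),-1)
cv2.imwrite("pics/c1.png",np.clip(np.hstack(I)*1.6,0,255))
```

```text
[535.08437844 220.12537975 180.24866284] [-3.14115009e+00  1.24090113e-03 -1.23569138e+00] [-0.92121096  0.54154237  0.62025382  1.80600675 -0.38843697  0.91758569
 -1.36403722] [ 0.37457172  0.31836207 -0.59321274]
local [-154.57249129   95.90578637]
scene [415.92789592 266.18910072]
side [221.67935932 166.75991062][ WARN:0@3.476] global loadsave.cpp:1063 imwrite_ Unsupported depth image for selected encoder is fallbacked to CV_8U.
```

View pics/c1.png

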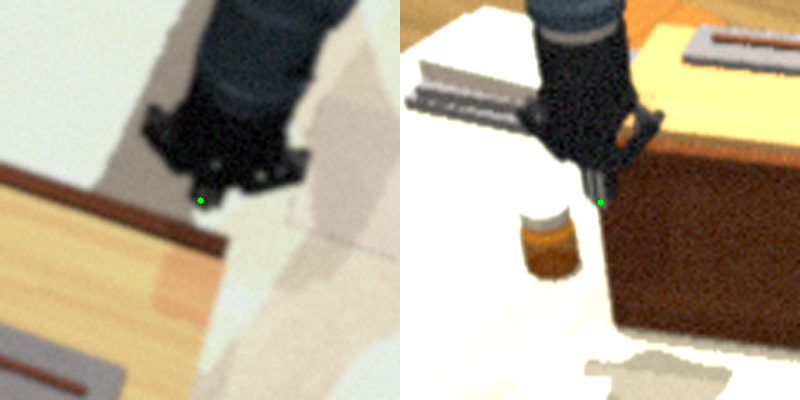

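Request:
step_arm(
  steps=[0.001,-0.006,0,0,0,0.003,1,0.001,-0.006,0,0,0,0.003,1,0.001,-0.005,0,0,0,0.003,1,0.001,-0.003,0,0,0,0.003,1,0,-0.002,0,0,0,0.002,1],
)

```text
clock: 3.42
tcp_pos: [558.1, 224.5, 180.0]
ee_rot: [-3.142, 0.001, -1.249]
wrist_force: [0.1, 0.5, -0.3]
width: -0.003
```

Request:
step_arm(
  steps=[0,-0.002,0,0,0,0,1,0,-0.001,0,0,0,0,1,0,-0.001,0,0,0,0,1,0,-0.001,0,0,0,0,1,0,-0.001,0,0,0,0,1],
)

```text
clock: 4.05
tcp_pos: [563.9, 226.5, 180.1]
ee_rot: [3.141, 0.002, -1.249]
wrist_force: [0.1, 1.4, -0.6]
width: 0.007
```

Request:
step_arm(
  steps=[0,-0.0015,0,0,0,0,1,0,-0.0015,0,0,0,0,1,0,-0.0015,0,0,0,0,1,0,-0.0015,0,0,0,0,1,0,-0.0015,0,0,0,0,1],
)

```text
clock: 4.68
tcp_pos: [569.6, 228.6, 180.0]
ee_rot: [3.137, 0.003, -1.249]
wrist_force: [-4.5, -1.7, 2.7]
width: 0.002
```

Request:
step_arm(
  steps=[0,-0.0015,0,0,0,0,1,0,-0.0015,0,0,0,0,1,0,-0.001,0,0,0,0,1,0,-0.001,0,0,0,0,1,0,-0.001,0,0,0,0,1],
)

```text
clock: 5.3
tcp_pos: [570.8, 229.2, 180.0]
ee_rot: [3.126, 0.004, -1.25]
wrist_force: [-7.0, -1.9, 8.1]
width: 0.003
```

Request:
step_arm(
  steps=[0,-0.002,-0.001,0,0,0,1,0,-0.002,-0.001,0,0,0,1,0,-0.002,0,0,0,0,1,0,-0.002,0,0,0,0,1,0,-0.002,0,0,0,0,1],
)

```text
clock: 5.92
tcp_pos: [570.2, 229.0, 179.8]
ee_rot: [3.1, 0.007, -1.251]
wrist_force: [-12.6, -2.2, 12.3]
width: -0.001
```

Run:
```python
from h import *
from station import *
import cv2
s=get_state(); p=s["tcp_pos"]; print(p,s["ee_rot"],s["wrist_force"],s["torque"])
print("local",R.T@(p[:2]-T),R.T@s["wrist_force"][:2])
```

```text
[570.16093777 228.95730699 179.78509197] [ 3.10044243  0.00701963 -1.2508086 ] [-12.64844719  -2.17206617  12.29858271] [-0.57670459  2.23077681 -0.03913645]
local [-118.49967954   93.23741515] [-12.68865337   1.92332096]
```

Request:
step_arm(
  steps=[0,0.004,0,0,0,0,1,0,0.008,0,0.013,0,0,1,0,0.01,0,0.013,0.003,0,1,0,0.01,0,0.013,0.003,0,1,0,0.008,0,0,0,0,1],
)

```text
clock: 6.55
tcp_pos: [532.1, 214.3, 179.9]
ee_rot: [-3.138, -0.002, -1.252]
wrist_force: [-0.3, -0.9, 0.9]
width: -0.001
```

Run:
```python
from h import *
from station import *
import cv2
s=get_state(); p=s["tcp_pos"]; print(p,s["ee_rot"],s["wrist_force"],s["torque"])
print("local",R.T@(p[:2]-T))
I=[]
for n in ("scene","side"):
    d=snapshot(n); x,y=(390,270) if n=="scene" else (250,165)
    c=d["pixels"][y-60:y+60,x-60:x+60,::-1]; I.append(cv2.resize(c,(400,400),interpolation=cv2.INTER_CUBIC))
cv2.imwrite("pics/c2.png",np.clip(np.hstack(I)*1.6,0,255).astype(np.uint8))
```

```text
[532.07971611 214.33552859 179.90275755] [-3.13776984e+00 -1.99049229e-03 -1.25200590e+00] [-0.3112906  -0.91981313  0.91921359] [-0.20010578  0.11382865  0.00784059]
local [-159.24819155   91.35735816]
```

View pics/c2.png

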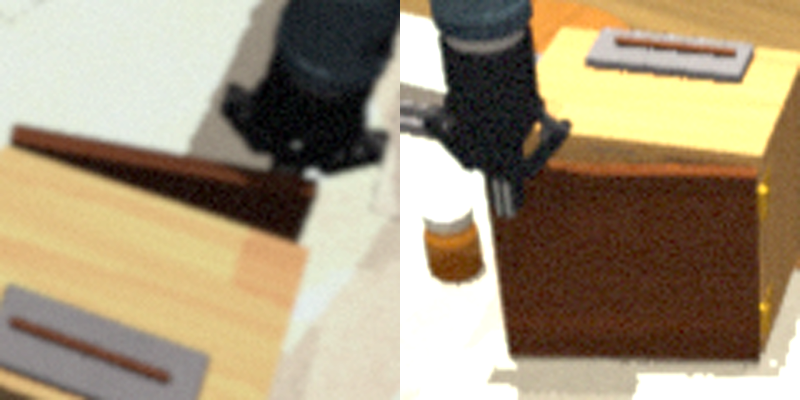

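The door has let go and is following the finger: its free corner is now off the carcass, at about (310,185) in the left crop. I'll withdraw well clear of it.

Request:
step_arm(
  steps=[0,0.03,0,0,0,0,1,0,0.03,0,0,0,0,1,0,0.025,0,0,0,0,1,0,0.01,0,0,0,0,1,0,0,0,0,0,0,1],
)

```text
clock: 7.28
tcp_pos: [443.9, 186.4, 180.7]
ee_rot: [-3.13, -0.001, -1.251]
wrist_force: [-0.0, 0.2, -0.8]
width: -0.002
```

Request:
step_arm(
  steps=[0,0,-0.005,0,0,0,1,0,0,-0.005,0,0,0,1,0,0,-0.005,0,0,0,1,0,0,-0.005,0,0,0,1,0,0,0,0,0,0,1],
)

```text
clock: 7.9
tcp_pos: [447.0, 187.3, 203.0]
ee_rot: [-3.126, -0.002, -1.251]
wrist_force: [-0.1, -0.3, 0.0]
width: 0.001
```

Run:
```python
from h import *
from station import *
import cv2
s=get_state(); p=s["tcp_pos"]; print(p,s["ee_rot"],s["wrist_force"],s["joints"])
print("local",R.T@(p[:2]-T))
d=snapshot("scene"); np.savez("scene2.npz",**d)
c=d["pixels"][220:340,300:460,::-1]
cv2.imwrite("pics/c3.png",np.clip(cv2.resize(c,(800,600),interpolation=cv2.INTER_CUBIC)*1.6,0,255).astype(np.uint8))
```

```text
[446.95640736 187.34936525 202.99109027] [-3.12588035e+00 -1.67637792e-03 -1.25128151e+00] [-0.07609835 -0.34592996  0.04756106] [-1.06249929  0.33799901  0.69417659  2.03539921 -0.28317526  0.84667058
 -1.46096872]
local [-248.5386042    92.56272793]
```

View pics/c3.png

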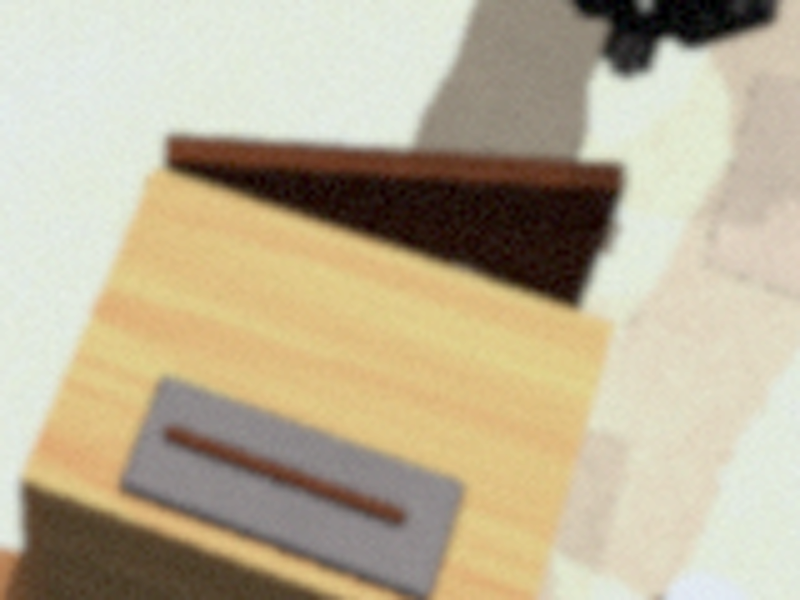

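Run:
```python
from h import *
from station import *
d=np.load("scene2.npz")
F=ray(d,300+619/5-.4,220+190/5-.4,214)[:2]; O=ray(d,300+622/5-.4,220+163/5-.4,214)[:2]
l=R.T@(F-hinge); print(F,O,"angle",np.arctan2(-l[0],l[1]),np.hypot(*l))
s=get_state(); q=R@[-133,95]+T; print(q)
p=s["tcp_pos"]; m=[p[0]+10,p[1]+3,242]
plan(p,s["ee_rot"],m,-1.1,5); plan(m,[np.pi,0,-1.1],[*q,242],-0.95,5)
```

```text
[521.45180859 226.97255244] [506.8180081  219.83614948] angle 0.2893163429660088 236.5011187019253
[555.84371565 226.06194005]
[0.0001, -0.0022, -0.0078, -0.015, -0.002, -0.03, 1.0, 0.0001, -0.0021, -0.0078, 0.0, 0.0, -0.03, 1.0, 0.0002, -0.0021, -0.0078, 0.0, 0.0, -0.03, 1.0, 0.0002, -0.0021, -0.0078, 0.0, 0.0, -0.03, 1.0, 0.0003, -0.0021, -0.0078, 0.0, 0.0, -0.03, 1.0]
[0.0026, -0.0209, 0.0, 0.0, 0.0, -0.03, 1.0, 0.0032, -0.0208, 0.0, 0.0, 0.0, -0.03, 1.0, 0.0039, -0.0207, 0.0, 0.0, 0.0, -0.03, 1.0, 0.0045, -0.0206, 0.0, 0.0, 0.0, -0.03, 1.0, 0.0051, -0.0204, 0.0, 0.0, 0.0, -0.03, 1.0]
```

Request:
step_arm(
  steps=[0,-0.002,-0.008,-0.015,-0.002,-0.03,1,0,-0.002,-0.008,0,0,-0.03,1,0,-0.002,-0.008,0,0,-0.03,1,0,-0.002,-0.008,0,0,-0.03,1,0,-0.002,-0.008,0,0,-0.03,1],
)

```text
clock: 8.57
tcp_pos: [455.2, 190.8, 243.8]
ee_rot: [3.14, -0.0, -1.094]
wrist_force: [1.0, 0.2, -0.8]
width: -0.0
```

Request:
step_arm(
  steps=[0.0025,-0.021,0,0,0,-0.03,1,0.003,-0.021,0,0,0,-0.03,1,0.004,-0.0205,0,0,0,-0.03,1,0.0045,-0.0205,0,0,0,-0.03,1,0.005,-0.0205,0,0,0,-0.03,1],
)

```text
clock: 9.2
tcp_pos: [556.2, 229.8, 246.2]
ee_rot: [3.141, 0.002, -0.932]
wrist_force: [0.8, -0.0, -0.7]
width: 0.001
```

Run:
```python
from h import *
from station import *
s=get_state(); q=R@[-133,95]+T
p=s["tcp_pos"]; print(p,s["ee_rot"],"local",R.T@(p[:2]-T),s["wrist_force"])
plan(p,s["ee_rot"],[*q,190],-0.95,5)
```

```text
[556.24483558 229.83298719 246.19585258] [ 3.14146258e+00  1.99792351e-03 -9.31963670e-01] local [-131.4312709    98.45264866] [ 0.81043203 -0.00412285 -0.65668137]
[0.0006, 0.0005, 0.0112, 0.0, 0.002, 0.004, 1.0, 0.0006, 0.0005, 0.0112, 0.0, 0.0, 0.004, 1.0, 0.0006, 0.0005, 0.0112, 0.0, 0.0, 0.004, 1.0, 0.0006, 0.0005, 0.0112, 0.0, 0.0, 0.004, 1.0, 0.0006, 0.0005, 0.0112, 0.0, 0.0, 0.004, 1.0]
```

Request:
step_arm(
  steps=[0.0005,0.0005,0.004,0,0.002,0.004,1,0.0005,0.0005,0.012,0,0,0.004,1,0.0005,0.0005,0.013,0,0,0.004,1,0.0005,0.0005,0.013,0,0,0.004,1,0,0,0.01,0,0,0,1],
)

```text
clock: 9.82
tcp_pos: [554.4, 226.4, 190.9]
ee_rot: [3.14, 0.0, -0.948]
wrist_force: [1.1, 0.1, -0.1]
width: 0.004
```

Run:
```python
from h import *
from station import *
s=get_state()
p=s["tcp_pos"]; print(p,s["ee_rot"],"local",R.T@(p[:2]-T),s["wrist_force"])
def row(a0,a1,r=215,off=11):
    pass
d=R@[-np.sin(.3),np.cos(.3)]; n=R@[-np.cos(.3),-np.sin(.3)]
v=p[:2]-hinge; print("along door",v@d,"out of inner face (neg=behind)",v@n)
```

```text
[554.42586311 226.42485169 190.86565178] [ 3.14005290e+00  2.04447118e-04 -9.48401023e-01] local [-134.23132058   95.79111334] [ 1.09838756  0.14194665 -0.06390359]
along door 216.86951787942192 out of inner face (neg=behind) -29.03548224192027
```

Request:
step_arm(
  steps=[0,0.004,0,0,0,0,1,0,0.004,0,0,0,0,1,0,0.004,0,0,0,0,1,0,0.004,0,0,0,0,1,0,0.004,0,0,0,-0.01,1],
)

```text
clock: 10.45
tcp_pos: [537.2, 214.0, 191.0]
ee_rot: [3.14, 0.0, -0.938]
wrist_force: [1.1, -0.1, -0.2]
width: 0.0
```

Request:
step_arm(
  steps=[0,0.006,0,0,0,-0.02,1,0,0.008,0,0,0,-0.04,1,0,0.01,0,0,0,-0.046,1,0,0.01,0,0,0,-0.046,1,0,0.01,0,0,0,-0.046,1],
)

```text
clock: 11.08
tcp_pos: [501.8, 184.0, 191.3]
ee_rot: [3.141, 0.0, -0.726]
wrist_force: [0.9, 0.0, -0.4]
width: -0.001
```

```bash
cat >> h.py <<'E'
def rep():
    from station import get_state
    s=get_state(); p=s["tcp_pos"]; a=s["ee_rot"][2]+1.25
    d=R@[-np.sin(a),np.cos(a)]; n=R@[-np.cos(a),-np.sin(a)]; v=p[:2]-hinge
    print(p.round(1),s["ee_rot"].round(3),"a=%.3f r=%.1f behind=%.1f"%(a,v@d,v@n),"door if 11mm: %.3f"%(a+np.arctan2(v@n+11,v@d)),s["wrist_force"].round(1),s["joints"].round(2),s["clock"])
E
python3 -c "
from h import *
rep()"
```

```text
[501.8 184.  191.3] [ 3.141  0.    -0.726] a=0.524 r=216.2 behind=-9.8 door if 11mm: 0.530 [ 0.9  0.  -0.4] [-0.86  0.43  0.55  1.91 -0.29  0.88 -0.9 ] 11.075
```

Request:
step_arm(
  steps=[0,0.012,0,0,0,-0.055,1,0,0.012,0,0,0,-0.055,1,0,0.012,0,0,0,-0.055,1,0,0.012,0,0,0,-0.055,1,0,0.012,0,0,0,-0.055,1],
)

```text
clock: 11.7
tcp_pos: [464.6, 132.4, 191.6]
ee_rot: [-3.141, 0.001, -0.433]
wrist_force: [0.7, -0.7, -0.2]
width: -0.002
```

Request:
step_arm(
  steps=[0,0.012,0,0,0,-0.055,1,0,0.012,0,0,0,-0.055,1,0,0.012,0,0,0,-0.055,1,0,0.012,0,0,0,-0.055,1,0,0.012,0,0,0,-0.055,1],
)

```text
clock: 12.32
tcp_pos: [443.3, 72.6, 191.9]
ee_rot: [-3.14, -0.0, -0.14]
wrist_force: [0.4, 0.3, -0.6]
width: -0.0
```

```bash
python3 -c "
from h import *
rep()"
```

```text
[443.3  72.6 191.9] [-3.14 -0.   -0.14] a=1.110 r=217.0 behind=-9.2 door if 11mm: 1.118 [ 0.4  0.3 -0.6] [-0.66  0.27  0.47  2.11 -0.17  0.8  -0.23] 12.325
```

Request:
step_arm(
  steps=[0.001,0.012,0,0,0,-0.055,1,0.001,0.012,0,0,0,-0.055,1,0.001,0.012,0,0,0,-0.055,1,0.001,0.012,0,0,0,-0.055,1,0.001,0.012,0,0,0,-0.055,1],
)

```text
clock: 12.95
tcp_pos: [443.8, 9.8, 192.0]
ee_rot: [-3.139, 0.001, 0.152]
wrist_force: [-1.1, 0.4, -0.6]
width: 0.001
```

Request:
step_arm(
  steps=[0.001,0.012,0,0,0,-0.055,1,0.001,0.01,0,0,0,-0.046,1,0.001,0.007,0,0,0,-0.032,1,0,0.004,0,0,0,-0.018,1,0,0,0,0,0,0,1],
)

```text
clock: 13.58
tcp_pos: [451.3, -24.6, 192.0]
ee_rot: [-3.139, 0.001, 0.313]
wrist_force: [-0.3, -1.1, 0.5]
width: -0.001
```

Run:
```python
from h import *
from station import *
import cv2
rep(); d=snapshot("scene"); cv2.imwrite("pics/c4.png",np.clip(cv2.resize(d["pixels"][150:350,280:480,::-1],(600,600),interpolation=cv2.INTER_CUBIC)*1.6,0,255).astype(np.uint8))
```

```text
[451.3 -24.6 192. ] [-3.139e+00  1.000e-03  3.130e-01] a=1.563 r=213.4 behind=-8.4 door if 11mm: 1.575 [-0.3 -1.1  0.5] [-0.41  0.27  0.43  2.1  -0.16  0.81  0.43] 13.575
```

View pics/c4.png

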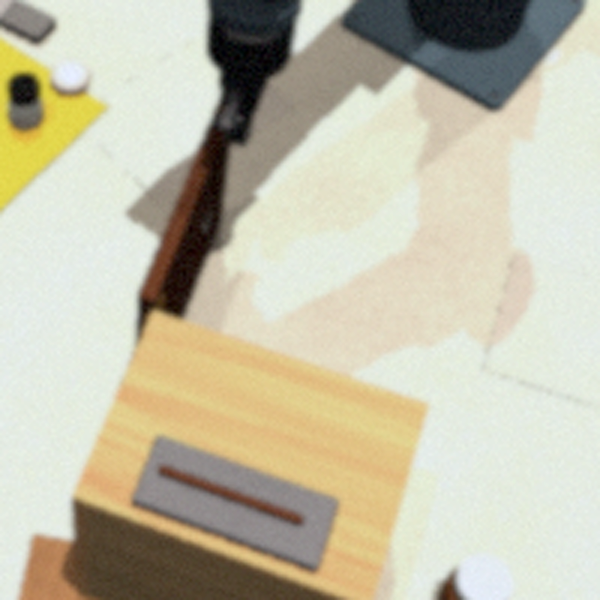

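Door is about square to the cupboard, with the finger just behind its free end. I'll back off along tool −y, away from the inner face, then rise.

Request:
step_arm(
  steps=[0,-0.005,0,0,0,0,1,0,-0.012,0,0,0,0,1,0,-0.018,0,0,0,0,1,0,-0.018,0,0,0,0,1,0,-0.006,-0.003,0,0,0,1],
)

```text
clock: 14.25
tcp_pos: [431.0, 36.6, 195.0]
ee_rot: [-3.138, 0.002, 0.315]
wrist_force: [0.6, 0.0, 0.1]
width: 0.001
```

Request:
step_arm(
  steps=[0,-0.006,-0.012,0,0,0,1,0,-0.006,-0.012,0,0,0,1,0,0,-0.012,0,0,0,1,0,0,-0.005,0,0,0,1,0,0,0,0,0,0,1],
)

```text
clock: 14.88
tcp_pos: [428.1, 48.2, 240.3]
ee_rot: [-3.138, -0.001, 0.315]
wrist_force: [0.1, -0.5, -0.7]
width: -0.0
```

Request:
step_arm(
  steps=[0,0,0,0,0,0,1,0,0,0,0,0,0,1,0,0,0,0,0,0,1,0,0,0,0,0,0,1,0,0,0,0,0,0,1],
)

```text
clock: 15.5
tcp_pos: [427.4, 47.6, 239.3]
ee_rot: [-3.138, 0.001, 0.314]
wrist_force: [0.5, -0.6, -0.2]
width: -0.004
```

Run:
```python
from h import *
from station import *
import cv2
rep(); d=snapshot("scene"); cv2.imwrite("pics/c5.png",np.clip(cv2.resize(d["pixels"][150:350,280:480,::-1],(600,600),interpolation=cv2.INTER_CUBIC)*1.6,0,255).astype(np.uint8))
np.savez("scene5.npz",**d)
a=np.load("scene0.npz")["pixels"].astype(int); m=(np.abs(d["pixels"]-a).sum(2)>90)[:250,100:310]; print("changed px in object area",m.sum())
```

```text
[427.4  47.6 239.3] [-3.138e+00  1.000e-03  3.140e-01] a=1.564 r=213.8 behind=-84.6 door if 11mm: 1.232 [ 0.5 -0.6 -0.2] [-0.58  0.15  0.4   2.1  -0.08  0.91  0.18] 15.5
changed px in object area 0
```

View pics/c5.png

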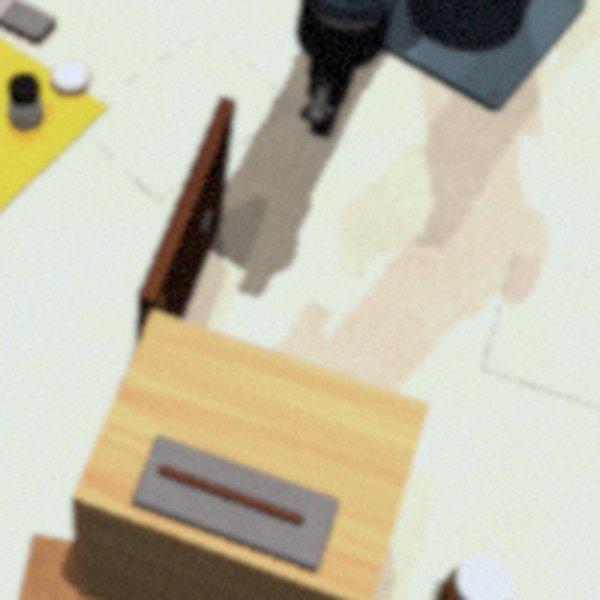

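Run:
```python
from h import *
from station import *
d=np.load("scene5.npz"); F=ray(d,280+232/3-.33,150+103/3-.33,214)[:2]; l=R.T@(F-hinge); a=np.arctan2(-l[0],l[1]); print(F,a,np.hypot(*l))
if a>1.45: print(close_job())
```

```text
[434.17709197 -45.84403401] 1.5909295958755962 236.29992439515507
the job is handed in; nothing more can be done
None
```

The cupboard door stands open at about 1.59 rad (91°), and I handed the job in at about 15.5 s of the 56 s limit. The interface gave no verdict.

- **Press:** I pressed the upper free corner with the shut fingers and the catch let go. The last wrist reading before backing off was about 12.7 N into the door. That is above the 4 to 8 N the catch needs, but well under the 45 N limit. The tool tilted by about 0.04 rad while pressing, with some upward force on it, so it touched the door higher than the fingertips.
- **Ajar:** When I drew the finger back, the spring set the door at about 0.29 rad in the camera image. The arm was then roughly 90 mm clear of it.
- **Opening:** I lowered the fingers behind the free edge and swept round the hinge at about 0.45 rad/s. The wrist force read close to zero throughout.

**Last checks:**
- **Door angle:** the final image gives 1.59 rad, and the finger position at the end of the push gave about 1.58.
- **Clearance:** the tool is about 85 mm from the door, at 239 mm height, with forces at noise level.
- **Other objects:** the part of the scene image with the block, tubes, pebble, mould, ink bottle and brush shows no changed pixels. I did not measure the glue jar separately, but it never came near the tool's path and looks unmoved in the last picture.

I used 10 of the 12 picture views. No check failed.

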